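# Flip a carved rosette tile onto its base slab

## Task

The square rosette tile lies carved face down on the bench in front of the stone base slab: push it with the fingertips up against the slab's front edge, and go on pushing so that it tips up against that edge and flips over onto the slab, carved face up. Then push it further on until no part of the tile overhangs the slab's front edge, and move the hand clear. Do not pick the tile up or carry it, and leave everything else on the bench and slab where it is.

Things in the scene. Friction and masses are not known exactly. Their poses are not given: they have to be found in the camera images.
- tile: loose square cream stone tile, about 0.36 kg: plate 110 x 110 x 10 mm with a round rosette in relief (68 mm across, 7 mm high) on one face. It starts carved face down on the rosette, so the plate spans 7 to 17 mm height and its rim overhangs by 21 mm. Origin: middle of the rosette's crown; z points out of the plain back (up at the start, down when flipped), x and y along the sides.
- tile_center (a point): centre of the tile's plate, half-way through its thickness (12 mm above the bench at the start). With the tile pressed firmly (15 to 25 N) and squarely against the slab, friction makes its near rim rise with fingertips that press on it and move up and over; past upright it topples onto the slab, its near rim still hanging some 20 mm over the front edge
- tile_corner0 (a point): corner of the tile's plate at half its thickness: (+55, +55) mm of the plate's centre in the tile's own x, y
- tile_corner1 (a point): corner of the tile's plate at half its thickness: (-55, +55) mm of the plate's centre in the tile's own x, y
- tile_corner2 (a point): corner of the tile's plate at half its thickness: (-55, -55) mm of the plate's centre in the tile's own x, y
- tile_corner3 (a point): corner of the tile's plate at half its thickness: (+55, -55) mm of the plate's centre in the tile's own x, y
- slab: fixed grey stone slab, 200 mm (its x) x 400 mm (its y) x 20 mm high. Origin: centre of its underside, at bench height; x points away from the robot, z up. Front edge, an upright step, at x = -100 mm; at its foot a ledge 5 mm high juts to x = -116 mm, and the tile's rim passes over it. A carved border 12 mm higher fills x +60 to +100 mm; else the top is flat, free but for the two drops.
- drop_left: small cream turned stone drop, 42 mm across, 28 mm high, loose on the slab near its left (+y) end; leave alone. Origin: centre of its foot.
- drop_right: the same, near the slab's right (-y) end; leave alone
- tin: round white tin with a blue band, 84 mm across, 100 mm high, upright on the bench to one side of the tile; leave alone. Origin: centre of its foot.
- chisel: slim hand tool about 190 mm long lying on the bench to the other side of the tile, along its own x; leave alone
- flask: brass-coloured flask, 60 mm across, 200 mm high, upright on the bench, well aside; leave alone. Origin: centre of its foot.
- brush: hand brush lying on the bench, well aside; leave alone
Mind the look-alikes: they are no part of the job. Of the things that look like the tile, take the one that is nearest to the robot's base at the start.

How it is judged:
On the way, in this order (a step that is already met when the one before it is completed fails the run):
1. the tile, still carved face down, is pushed against the slab's front edge (angle between tile's own z axis and vertical below 0.35 rad and contact force between tile and slab above 0.3 N), for 0.02 s.
2. the tile has tipped up steeply (45 to 115 degrees) while bearing on the slab (angle between tile's own z axis and vertical between 0.79 and 2 rad and contact force between tile and slab above 0.1 N), for 0.02 s.
3. the tile has flipped over: carved face up, flat on the slab (angle between tile's own z axis and vertical above 3.06 rad and z of tile_center in the frame of slab between 0.022 and 0.028 m), for 0.1 s.
At the end, for the whole second after the job is handed in: tile at rest carved face up, level within 4 degrees, flat on the slab (plate centre 22-28 mm above the bench), no corner over 3 mm in front of the slab's front edge, centre within 140 mm of the slab's middle sideways; drops within 20 mm, other things within 30 mm of where they were (all of step 3 and x of each of tile_corner0, tile_corner1, tile_corner2, tile_corner3 in the frame of slab above -0.103 m and y of tile_center in the frame of slab between -0.14 and 0.14 m and linear speed of tile below 0.01 m/s and distance of each of drop_left, drop_right from where it was at the start of the episode below 0.02 m and distance of each of tin, chisel, flask, brush from where it was at the start of the episode below 0.03 m); the robot touches nothing.
It fails at once if the tile is lifted or carried: its plate centre more than 95 mm above the bench, or more than 60 mm while within 30 degrees of level (height (world z) of tile_center above 0.095 m or (height (world z) of tile_center above 0.06 m and (angle between tile's own z axis and vertical below 0.52 rad or angle between tile's own z axis and vertical above 2.62 rad))).
It fails at once if another thing is disturbed (a drop moved more than 20 mm, any other more than 30 mm) (distance of any of drop_left, drop_right from where it was at the start of the episode above 0.02 m or distance of any of tin, chisel, flask, brush from where it was at the start of the episode above 0.03 m).
It also fails if it takes over 58 s, if anything falls off the work surface, if the arm or the gripper's body presses on something with over 40 N, if the wrist force passes 120 N, or if a joint passes its speed limit or range.

## Robot

A 7-joint arm with a two-finger parallel gripper is mounted at the origin on the work surface. World frame = base frame: x ahead of the robot, y to its left, z up, the work surface at z = 0. Lengths are in m, angles in rad, forces in N, time in s.
With the tool pointing down it reaches from about 0.4 to 0.85 m from the base axis. Payload 4.5 kg.
Tool frame: the origin (TCP) lies at the centre of the arm's flange, where the gripper is bolted on; the fingertips stand 166 mm ahead of it and the grasp point (between the pads) lies 147 mm ahead of it (r.grip_depth is the distance from the TCP to the grasp point, in m); z points along the fingers, y is the line along which they close (so a half turn about z gives the same grasp; the last joint's range is limited). The gripper opens to 88 mm and grips with 3 to 60 N. Pads are 18 mm wide; open, the fingers measure 123 mm over their backs; the gripper's body (75 mm by 187 mm) begins 45 mm behind the grasp point.
Start: joints at [1.306, 0.689, -0.195, 1.565, 0.157, 0.902, -0.215], TCP at [0.184, -0.597, 0.405] pointing down, gripper open.
Joint ranges: [-3.01, 3.01], [-0.46, 2.08], [-1.47, 1.51], [0.13, 2.56], [-1, 4.14], [0.04, 2.09], [-2.66, 2.66]. Speed limits (rad/s): [2.57, 2.57, 3.14, 3.14, 3.14, 3.14, 3.14].

## Interface

Orientations are given as a unit quaternion [x, y, z, w].
In Python, from plant import status, cams, r, finder gives the robot as it stands.
- The arm moves only by the tool play_rows, never from a script. Its argument "rows" is a list of rows, each a list of 7 numbers: the opening in per cent of the stroke, from 0 (shut) to 100 (fully open), then the shift along the tool's x, y, z in m, then the turn, a rotation vector about the tool's x, y, z in degrees. A call has 1 to 8 rows; each row shifts and turns the commanded pose from where the row before left it, along the tool's axes as they then stand; what a row does not reach is not made up. A row lasts 1/8 s, in which the tool goes at most 62.5 mm and 10.7 degrees, less where a joint would pass 70% of its speed; a pose out of reach is approached as far as the arm can. A call with a gripper value outside its range is refused whole. The fingers move at their own pace and stop on an object; "grip_force" is the grip in N (left out, the last holds). Time passes only in rows, so rows that do not move let the fingers close. It gives the time, the measured TCP pose, the force, the opening and the grip force at its end, in the units of the state.
- status.get_state(): the state, without advancing time (a new reading comes with each control period).
- cams.snapshot(name): name is "side" or "top"; returns the picture (420x560x3 uint8, red, green, blue); there is no depth.
- cams.camera_params(name): a dict with "vfov" (degrees; the focal length in pixels is half the picture's height over the tangent of half this angle, whatever the lens; pixels are square), "cx", "cy" (the principal point, pixels), "R" (3x3) and "t" (3): a world point X has camera coordinates R X + t. Camera axes: x right, y down, z forward; pixel columns grow to the right and rows downward; lengths in m; the calibration is good to about 2 mm. A picture is of the moment at which its call begins. camera_params takes no time and is no camera call.
- r.finish_job(): hands the job in; it is judged then, once.
Trained networks look in the newest picture that a camera, given by its name, has taken for a name from the list of things; names that differ only in an ending like _2 or _b are one class to them, and where a whole thing is asked for, a point or a joint stands for the part that bears it (a point fixed in the world has none). Each returns a list of dicts, best first, with "score" (0 to 1); they miss things now and then, are a little off and sometimes report something else, mostly with a low value. They report only what shows in the picture. A call takes as long as a camera call. They do not tell look-alikes from the thing itself.
- finder.spot_in(camera, label): "at" ([x, y, z] in m, in the coordinates of the camera as it stood for that picture, good to about 4 mm: the middle of the surface that is visible of it).
- finder.regions_of(camera, label): "mask" (420x560 bool, what is visible of it).
The state is a dict: "clock": time; "q": joint angles; "qd": joint speeds; "joint_torque": joint torques, N m; "tool_pos": TCP position; "eef_rot": TCP orientation; "contact_force": force on the tool from outside, world axes, zero at the start; "moment": the same for the moment, N m; "opening": opening from 0.0 (shut) to 1.0 (fully open); "finger_force": force on a finger pad.
Only numpy, scipy, OpenCV 4.12 (cv2) and the standard library are available. Lean on these libraries where they do the work, as an engineer would, in place of code of your own. Each camera call takes 0.05 s, during which the arm holds its last target. There are 200 camera calls.

## Working session

There is one attempt and no reset: what is moved stays moved. The work goes in short steps, Python scripts to look and compute and a tool call to move; the robot and the scene stay as the last step left them, time stands still between calls to the robot, and variables do not carry over. Pictures are saved under pics/ and viewed, at most 10 in all, crops included, and the job is handed in when it is done.

Besides the shell and the picture viewer there is one more tool, called after "Emit:" by a JSON object that holds its "api" and its "payload". play_rows: Moves the arm, as the interface text tells. Its arguments: {"type":"object","properties":{"rows":{"type":"array","items":{"type":"array","items":{"type":"number"}}},"grip_force":{"type":"number"}},"required":["rows"]}

```bash
mkdir -p pics; cat > h.py <<'E'
import numpy as np,cv2
from plant import status,cams,r,finder
def snap(n,f):
    im=cams.snapshot(n); cv2.imwrite(f'pics/{f}.png',im[:,:,::-1].copy()); return im
def K(n):
    p=cams.camera_params(n); f=210/np.tan(np.radians(p['vfov']/2)); return f,p['cx'],p['cy'],np.array(p['R']),np.array(p['t'])
def ray(n,u,v,z):
    f,cx,cy,R,t=K(n); d=R.T@np.array([(u-cx)/f,(v-cy)/f,1]); c=-R.T@t
    return c+d*(z-c[2])/d[2]
def proj(n,X):
    f,cx,cy,R,t=K(n); c=R@np.array(X)+t; return np.round([f*c[0]/c[2]+cx,f*c[1]/c[2]+cy],1)
def w(n,a):
    f,cx,cy,R,t=K(n); return R.T@(np.array(a)-t)
E
python3 - <<'E'
from h import *
a=snap('top','t0');b=snap('side','s0')
cv2.imwrite('pics/both0.png',cv2.resize(np.vstack([a,b])[:,:,::-1],None,fx=.71,fy=.71)) 
for n in('top','side'):
    print(n,K(n)[0],-K(n)[3].T@K(n)[4])
    for l in('tile','slab','tin','chisel','drop_left','flask','brush'):
        print(l,[(np.round(w(n,d['at']),3).tolist(),proj(n,w(n,d['at'])).tolist(),round(d['score'],2)) for d in finder.spot_in(n,l)])
print(status.get_state())
E
```

```text
top 492.57602358873953 [ 0.47851581 -0.00516179  1.33979213]
tile [([0.565, -0.367, 0.02], [415.7, 238.0], 0.95), ([0.516, -0.036, 0.019], [292.1, 255.2], 0.7), ([0.626, -0.498, 0.017], [463.2, 216.1], 0.69), ([0.778, -0.349, 0.017], [407.2, 160.6], 0.66), ([0.666, 0.287, 0.02], [173.2, 198.2], 0.64)]
slab [([0.731, -0.017, 0.019], [286.0, 175.8], 0.86)]
tin []
chisel [([0.486, -0.211, 0.021], [358.0, 267.1], 0.79), ([0.512, -0.034, 0.02], [291.3, 256.6], 0.27)]
drop_left [([0.484, -0.211, 0.022], [358.0, 268.1], 0.62), ([0.695, 0.136, 0.036], [228.8, 187.5], 0.55)]
flask [([0.541, 0.468, 0.127], [88.0, 241.7], 0.8), ([0.519, -0.034, 0.018], [291.6, 253.9], 0.45), ([0.732, -0.018, 0.023], [286.4, 175.2], 0.17)]
brush [([0.624, -0.498, 0.019], [463.4, 217.0], 0.95)]
side 479.30788911595454 [ 0.49468481 -0.90863601  0.89720045]
tile [([0.564, -0.374, 0.016], [262.7, 342.6], 0.92), ([0.774, -0.351, 0.014], [358.1, 324.5], 0.91), ([0.664, 0.287, 0.018], [271.3, 151.1], 0.86), ([0.509, -0.042, 0.018], [227.2, 230.2], 0.68)]
slab [([0.736, -0.067, 0.018], [316.0, 230.7], 0.59), ([0.509, -0
[... 270 characters left out ...]
 0.8, 'q': array([ 1.30579111,  0.689066  , -0.19461163,  1.56528864,  0.15727894,
        0.90252606, -0.21512816]), 'qd': array([-0.00039583,  0.00235958,  0.00150759, -0.00135992,  0.00145702,
       -0.00205035, -0.00089085]), 'joint_torque': array([-1.73912895e-04, -5.27435052e+01, -1.26699340e+00, -1.53739589e+01,
       -5.18302422e-02, -8.10855217e-04,  2.40688655e-05]), 'tool_pos': array([ 0.18401821, -0.59730389,  0.40476728]), 'eef_rot': array([9.88861012e-01, 1.48841854e-01, 2.15578247e-05, 4.33166764e-05]), 'contact_force': array([ 0.29660647, -0.24158723,  0.35456929]), 'moment': array([ 0.01432541,  0.01842266, -0.04053833]), 'finger_force': 0.0, 'opening': 0.9972112420351995}
```

View pics/t0.png

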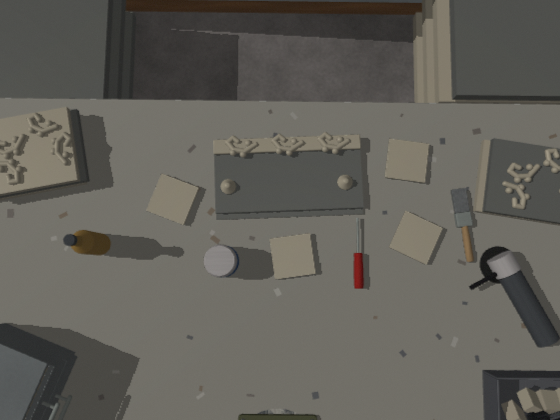

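View pics/s0.png

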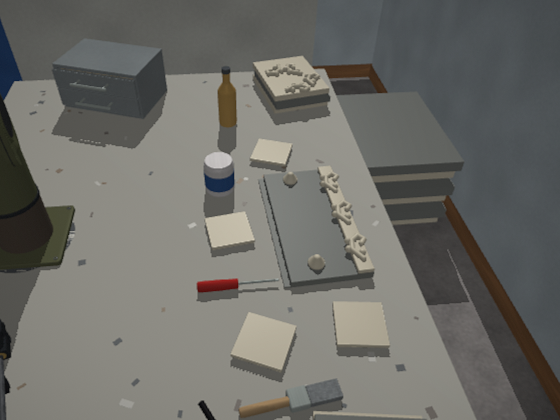

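The top view shows four tile look-alikes: A (292,256) at 0.52 m from the base, B (416,238) at 0.67 m, C (407,160) at 0.85 m and D (174,198) at 0.73 m. A is the nearest and lies right in front of the slab. The chisel is at (358,265), the tin at (221,261) and the drops at (228,187) and (345,183). Next I'll measure A and the slab and check A in a close crop.

```bash
python3 - <<'E'
from h import *
im=snap('top','t1')
for l,near,z in(('tile',(292,256),.017),('slab',(287,180),.02)):
    for d in finder.regions_of('top',l):
        m=d['mask'].astype(np.uint8)
        if not m[near[1],near[0]]: continue
        c=max(cv2.findContours(m,0,1)[0],key=cv2.contourArea).reshape(-1,2)
        W=np.array([ray('top',u,v,z)[:2] for u,v in c],np.float32)
        rc=cv2.minAreaRect(W); print(l,d['score'],m.sum(),rc,cv2.boxPoints(rc).round(4).tolist())
        for e in cv2.boxPoints(rc): cv2.circle(im,tuple(int(q) for q in proj('top',[*e,z])),1,(255,0,0),-1)
        break
# slab front edge: dark/bright transitions by column
g=cv2.cvtColor(cams.snapshot('top'),cv2.COLOR_RGB2GRAY).astype(int)
for u in range(225,360,15): print(u,g[204:226,u].tolist())
cv2.imwrite('pics/crop.png',cv2.resize(im[120:310,190:390][:,:,::-1],None,fx=3.0,fy=3.0,interpolation=2))
for l in('drop_right','drop_left','tin','chisel'):
  for n in('top','side'): print(l,n,[(w(n,d['at']).round(3).tolist(),d['score']) for d in finder.spot_in(n,l)][:3])
E
```

```text
tile 0.96 1681 ((0.5143735408782959, -0.035340316593647), (0.10981209576129913, 0.11031310260295868), 8.346467018127441) [[0.4519999921321869, 0.011300000362098217], [0.46810001134872437, -0.09790000319480896], [0.57669997215271, -0.08190000057220459], [0.560699999332428, 0.0272000003606081]]
slab 0.84 11700 ((0.7315723896026611, -0.020805850625038147), (0.23596328496932983, 0.40663275122642517), 2.4312479496002197) [[0.6050999760627747, 0.17730000615119934], [0.6223000288009644, -0.2289000004529953], [0.8580999970436096, -0.21889999508857727], [0.8407999873161316, 0.18729999661445618]]
225 [83, 82, 83, 84, 83, 83, 82, 83, 77, 51, 62, 82, 83, 83, 82, 82, 112, 113, 112, 112, 112, 112]
240 [83, 83, 82, 82, 82, 83, 85, 81, 62, 63, 84, 84, 83, 84, 91, 108, 113, 112, 113, 112, 113, 111]
255 [83, 83, 84, 84, 83, 83, 81, 70, 60, 83, 84, 83, 83, 81, 80, 112, 112, 112, 112, 112, 112, 112]
270 [84, 84, 82, 83, 83, 84, 78, 55, 64, 83, 84, 84, 81, 85, 113, 113, 112, 112, 111, 112, 112, 112]
285 [83, 84, 83, 83, 84, 83, 71, 61, 82, 83, 83, 84, 82, 85, 112, 112, 113, 113, 112, 112, 111, 111]
300 [83, 82, 83, 83, 83, 76, 48, 64, 83, 84, 84, 82, 82, 112, 112, 112, 113, 112, 112, 113, 112, 112]
315 [83, 82, 83, 82, 78, 63, 62, 83, 82, 85, 83, 86, 98, 111, 112, 112, 112, 112, 111, 112, 111, 111]
330 [83, 84, 83, 82, 78, 52, 64, 83, 83, 83, 82, 87, 112, 112, 112, 111, 112, 112, 111, 111, 112, 111]
345 [83, 83, 83, 79, 57, 64, 83, 83, 83, 81, 83, 111, 110, 112, 111, 112, 112, 112, 112, 112, 111, 111]
drop_right top [([0.714, -0.175, 0.034], 0.48)]
drop_right side [([0.708, -0.187, 0.032], 0.56)]
drop_left top [([0.695, 0.138, 0.035], 0.63)]
drop_left side []
tin top [([0.496, 0.149, 0.1], 0.63)]
tin side [([0.499, 0.12, 0.074], 0.8)]
chisel top [([0.486, -0.211, 0.018], 0.77)]
chisel side [([0.484, -0.216, 0.023], 0.94)]
```

View pics/crop.png

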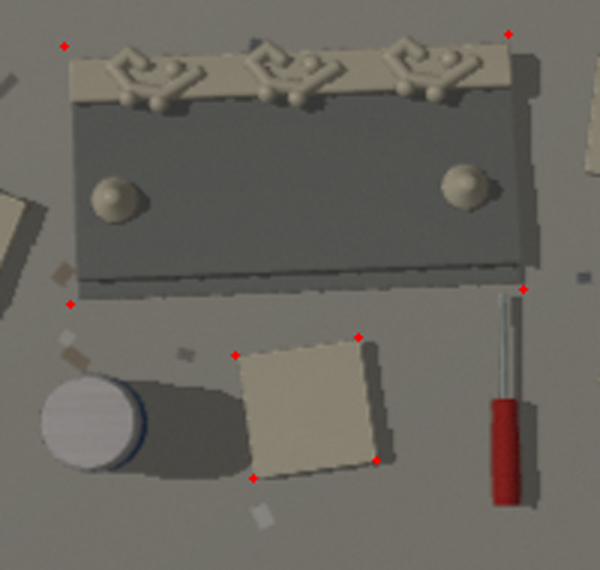

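Crop check: A at (292,256) is a plain, face-down cream tile right before the slab, with the tin to its left and the chisel to its right, so it is the right one. The boxed sizes of 110 x 110 mm agree with the description.

```bash
python3 - <<'E'
from h import *
us=np.arange(225,360,15);vs=[212.7,212,211,210.5,210,209.3,208.6,208.2,207.5]
P=np.array([ray('top',u,v,.02)[:2] for u,v in zip(us,vs)])
k=np.polyfit(P[:,1],P[:,0],1);yaw=-np.arctan(k[0]);print('front x at y=0',k[1],'yaw',np.degrees(yaw))
n=np.array([np.cos(yaw),np.sin(yaw)]);y=np.array([np.sin(yaw),-np.cos(yaw)]) # tool x, tool y
f=n@np.array([k[1],0]);print('front along n',f)
for c in [(.452,.0113),(.4681,-.0979),(.5767,-.0819),(.5607,.0272),(.5144,-.0353)]: print(c,n@np.array(c)-f,y@np.array(c))
p=np.array([.184,-.5973]);print('tcp',n@p-f,y@p)
E
```

```text
front x at y=0 0.6366165462335527 yaw 3.0601546213167716
front along n 0.6357087546299263
(0.452, 0.0113) -0.183750046334469 0.012845855203208434
(0.4681, -0.0979) -0.17350257913200018 0.12274962864131349
(0.5767, -0.0819) -0.06420328855458579 0.11256998821181327
(0.5607, 0.0272) -0.07435623679180503 0.0027714106158701402
(0.5144, -0.0353) -0.12392673874267457 0.06271059092673895
tcp -0.48385762471017246 0.6062709990937173
```

Emit:
{"api": "play_rows", "payload": {"rows": [[50,0,0,0,0,0,7.3],[50,0,0,0,0,0,7.3]], "grip_force": 40}}

```text
clock: 1.65
tool_pos: [0.184, -0.5973, 0.4047]
eef_rot: [1.0, 0.02, 0.0, -0.0]
contact_force: [-0.5, 0.2, -0.6]
opening: 0.798
finger_force: 0.0
```

Emit:
{"api": "play_rows", "payload": {"rows": [[50,0.027,-0.054,0,0,0,-0.5],[50,0.027,-0.054,0,0,0,0],[50,0.027,-0.054,0,0,0,0],[50,0.027,-0.054,0,0,0,0],[50,0.027,-0.054,0,0,0,0],[50,0.027,-0.054,0,0,0,0],[50,0.027,-0.054,0,0,0,0],[50,0.027,-0.054,0,0,0,0]]}}

```text
clock: 2.65
tool_pos: [0.3782, -0.153, 0.405]
eef_rot: [1.0, 0.026, 0.001, 0.0]
contact_force: [0.9, -0.5, -0.6]
opening: 0.504
finger_force: 0.0
```

Emit:
{"api": "play_rows", "payload": {"rows": [[50,0.027,-0.054,0,0,0,0],[50,0.025,-0.055,0,0,0,0],[50,0,0,0.05,0,0,0],[50,0,0,0.05,0,0,0],[50,0,0,0.05,0,0,0],[50,0,0,0,0,0,0]]}}

```text
clock: 3.4
tool_pos: [0.4228, -0.0429, 0.252]
eef_rot: [1.0, 0.027, -0.004, -0.0]
contact_force: [0.8, -0.6, 0.4]
opening: 0.5
finger_force: 0.0
```

Emit:
{"api": "play_rows", "payload": {"rows": [[50,0,-0.003,0.04,0,0,0],[50,0,0,0.03,0,0,0],[50,0,0,0.012,0,0,0],[50,0,0,0,0,0,0]]}}

```text
clock: 3.9
tool_pos: [0.434, -0.0421, 0.2053]
eef_rot: [0.999, 0.034, -0.007, 0.001]
contact_force: [-0.3, -0.7, 0.2]
opening: 0.502
finger_force: 0.0
```

```bash
python3 - <<'E'
from h import *
a=snap('top','t2');b=snap('side','s2')
print(status.get_state()['tool_pos'],status.get_state()['contact_force'])
cv2.imwrite('pics/c2.png',np.hstack([cv2.resize(a[130:320,190:390],(400,380)),cv2.resize(b[130:320,130:330],(400,380))])[:,:,::-1])
E
```

```text
[ 0.43357905 -0.04197723  0.20515011] [0.66919868 0.67746495 0.54486766]
```

View pics/c2.png

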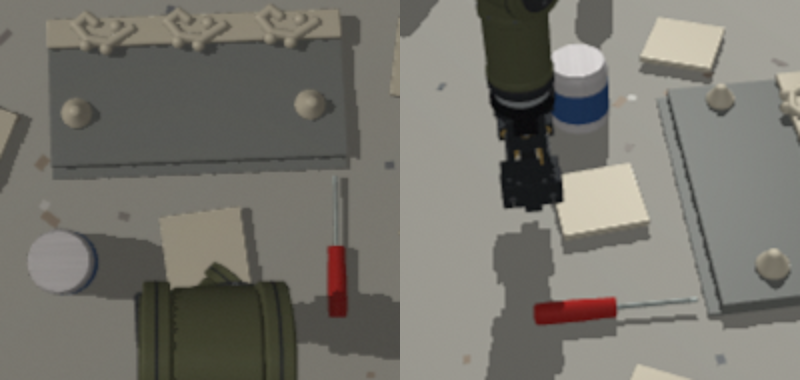

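```bash
python3 - <<'E'
from h import *
s=status.get_state();print(s['q'].round(3),s['tool_pos'])
from scipy.spatial.transform import Rotation as R
print(R.from_quat(s['eef_rot']).as_matrix().round(3))
E
```

```text
[ 0.015  0.869 -0.04   2.257  0.832  0.045 -2.348] [ 0.43357905 -0.04197723  0.20515011]
[[ 0.998  0.066 -0.014]
 [ 0.066 -0.998 -0.003]
 [-0.014  0.002 -1.   ]]
```

Emit:
{"api": "play_rows", "payload": {"rows": [[50,0.012,0,0,0,-4,0],[50,0.012,0,0.001,0,-4,0],[50,0.012,0,0.002,0,-4,0],[50,0,0,0,0,0,0]]}}

```text
clock: 4.5
tool_pos: [0.4692, -0.0395, 0.198]
eef_rot: [0.993, 0.032, -0.112, 0.003]
contact_force: [-0.3, 0.4, 0.7]
opening: 0.502
finger_force: 0.0
```

```bash
cat >> h.py <<'E'
from scipy.spatial.transform import Rotation as Ro
def tip():
    s=status.get_state();M=Ro.from_quat(s['eef_rot']).as_matrix();p=s['tool_pos']+.166*M[:,2]
    y=np.radians(3.0);n=np.array([np.cos(y),np.sin(y),0]);t=np.array([np.sin(y),-np.cos(y),0]);f=n[0]*.6366
    print('clk',s['clock'],'q',s['q'].round(2).tolist(),'tcp',s['tool_pos'].round(4).tolist(),'tip n,y,z',(n@p-f).round(4),(t@p).round(4),p[2].round(4),'yaw',np.degrees(np.arctan2(-M[0,1],-M[1,1])).round(2) if 0 else np.degrees(np.arctan2(M[0,1],-M[1,1])).round(2),'tiltback',np.degrees(np.arcsin(-n@M[:,2])).round(2),'roll',np.degrees(np.arcsin(t@M[:,2])).round(2),'F n,y,z',(n@s['contact_force']).round(1),(t@s['contact_force']).round(1),s['contact_force'][2].round(1))
E
python3 -c "from h import *;tip()"
```

```text
clk 4.5 q [0.24, 0.93, -0.42, 2.05, 0.68, 0.55, -2.21] tcp [0.4692, -0.0395, 0.198] tip n,y,z -0.2063 0.0643 0.0362 yaw 3.7 tiltback 12.88 roll 0.09 F n,y,z -0.3 -0.4 0.7
```

Emit:
{"api": "play_rows", "payload": {"rows": [[50,0.003,-0.001,0.015,0,0,0.7],[50,0.003,0,0.014,0,0,0],[50,0,0,0,0,0,0]]}}

```text
clock: 4.88
tool_pos: [0.4666, -0.0382, 0.1666]
eef_rot: [0.993, 0.028, -0.115, 0.005]
contact_force: [0.1, 0.1, 0.3]
opening: 0.502
finger_force: 0.0
```

```bash
python3 -c "from h import *;tip()"
```

```text
clk 4.875 q [0.2, 0.99, -0.37, 2.05, 0.72, 0.48, -2.26] tcp [0.4666, -0.0382, 0.1666] tip n,y,z -0.2096 0.0633 0.005 yaw 3.21 tiltback 13.18 roll 0.26 F n,y,z 0.1 -0.1 0.3
```

Emit:
{"api": "play_rows", "payload": {"rows": [[50,0.0078,0,-0.0018,0,0,0],[50,0.0078,0,-0.0018,0,0,0],[50,0.0078,0,-0.0018,0,0,0],[50,0.0078,0,-0.0018,0,0,0],[50,0.0078,0,-0.0018,0,0,0],[50,0.0078,0,-0.0018,0,0,0],[50,0.0078,0,-0.0018,0,0,0],[50,0,0,0,0,0,0]]}}

```text
clock: 5.88
tool_pos: [0.5246, -0.0354, 0.1678]
eef_rot: [0.993, 0.027, -0.112, 0.005]
contact_force: [-0.7, 0.6, 0.2]
opening: 0.503
finger_force: 0.3
```

```bash
python3 - <<'E'
from h import *
tip();a=snap('top','t3');b=snap('side','s3')
cv2.imwrite('pics/c3.png',np.hstack([cv2.resize(a[130:320,190:390],(400,380)),cv2.resize(b[130:320,130:330],(400,380))])[:,:,::-1])
E
```

```text
clk 5.875 q [0.23, 1.02, -0.44, 1.88, 0.66, 0.64, -2.17] tcp [0.5246, -0.0354, 0.1678] tip n,y,z -0.1506 0.0633 0.006 yaw 3.11 tiltback 12.86 roll 0.19 F n,y,z -0.6 -0.6 0.2
```

View pics/c3.png

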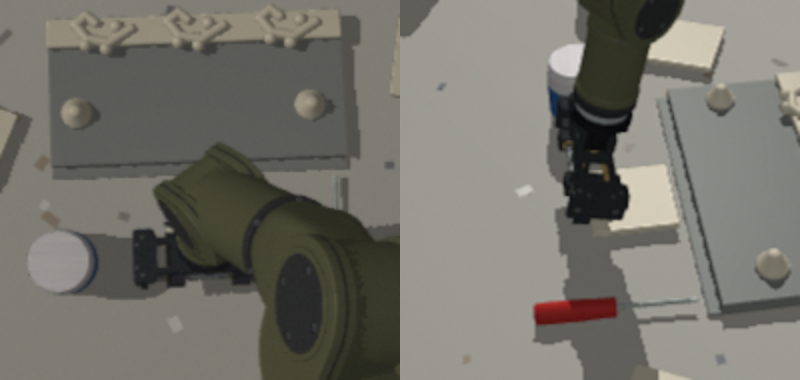

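Emit:
{"api": "play_rows", "payload": {"rows": [[50,-0.003,0,-0.0002,0,3.2,0],[50,-0.003,0,-0.0002,0,3.2,0],[50,-0.003,0,-0.0002,0,3.2,0],[50,-0.003,0,-0.0002,0,3.2,0],[50,0,0,0,0,0,0]]}}

```text
clock: 6.6
tool_pos: [0.5118, -0.0355, 0.1705]
eef_rot: [1.0, 0.028, -0.002, 0.002]
contact_force: [0.6, 0.1, 1.3]
opening: 0.501
finger_force: 0.0
```

```bash
python3 -c "from h import *;tip()"
```

```text
clk 6.6 q [0.12, 0.96, -0.23, 2.03, 0.86, 0.25, -2.37] tcp [0.5118, -0.0355, 0.1705] tip n,y,z -0.127 0.0629 0.0045 yaw 3.23 tiltback 0.18 roll 0.2 F n,y,z 0.6 -0.1 1.3
```

Now I'll creep forward into contact.

Emit:
{"api": "play_rows", "payload": {"rows": [[50,0.004,0,0,0,0,0],[50,0.003,0,0,0,0,0],[50,0.002,0,0,0,0,0],[50,0,0,0,0,0,0]]}}

```text
clock: 7.1
tool_pos: [0.5189, -0.0357, 0.17]
eef_rot: [1.0, 0.027, -0.004, 0.002]
contact_force: [-7.5, 0.5, 5.9]
opening: 0.501
finger_force: 4.1
```

```bash
python3 -c "from h import *;tip()"
```

```text
clk 7.1 q [0.13, 0.97, -0.26, 2.0, 0.84, 0.29, -2.36] tcp [0.5189, -0.0357, 0.17] tip n,y,z -0.1209 0.0634 0.004 yaw 3.11 tiltback 0.51 roll 0.2 F n,y,z -7.5 -0.9 5.9
```

Emit:
{"api": "play_rows", "payload": {"rows": [[50,0.003,0,0,0,0,0],[50,0.002,0,0,0,0,0],[50,0,0,0,0,0,0]]}}

```text
clock: 7.48
tool_pos: [0.5204, -0.0354, 0.1698]
eef_rot: [1.0, 0.027, -0.009, 0.003]
contact_force: [-16.8, 1.7, 13.4]
opening: 0.496
finger_force: 8.3
```

```bash
python3 - <<'E'
from h import *
tip();a=snap('top','t4');b=snap('side','s4')
cv2.imwrite('pics/c4.png',np.hstack([cv2.resize(a[130:320,190:390],(400,380)),cv2.resize(b[130:320,130:330],(400,380))])[:,:,::-1])
E
```

```text
clk 7.475 q [0.14, 0.97, -0.27, 2.0, 0.84, 0.31, -2.35] tcp [0.5204, -0.0354, 0.1698] tip n,y,z -0.1208 0.0634 0.0038 yaw 3.11 tiltback 1.0 roll 0.28 F n,y,z -16.7 -2.6 13.4
```

View pics/c4.png

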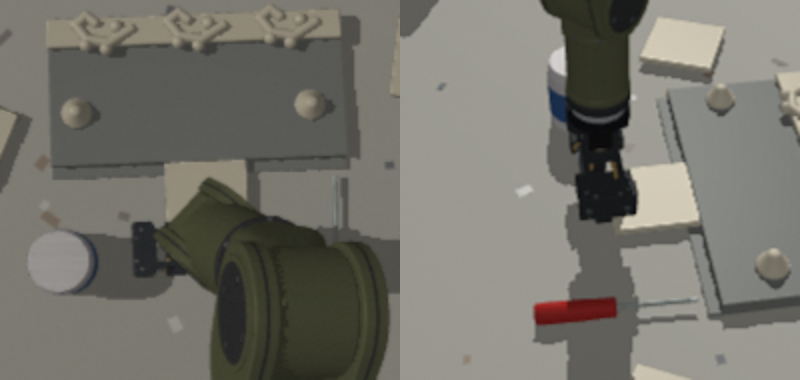

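Emit:
{"api": "play_rows", "payload": {"rows": [[50,0.001,0,-0.002,0,0.5,0],[50,0,0,-0.004,0,0.5,0],[50,0,0,-0.004,0,0,0],[50,0,0,-0.004,0,0,0]]}}

```text
clock: 8.07
tool_pos: [0.519, -0.0355, 0.1818]
eef_rot: [1.0, 0.027, -0.004, 0.003]
contact_force: [-18.4, 1.6, -1.3]
opening: 0.499
finger_force: 9.0
```

```bash
python3 -c "from h import *;tip()"
```

```text
clk 8.075 q [0.15, 0.95, -0.28, 2.01, 0.83, 0.32, -2.34] tcp [0.519, -0.0355, 0.1818] tip n,y,z -0.1204 0.0634 0.0158 yaw 3.13 tiltback 0.41 roll 0.29 F n,y,z -18.3 -2.5 -1.3
```

Emit:
{"api": "play_rows", "payload": {"rows": [[50,0,0,-0.005,0,0,0],[50,0.0005,0,-0.005,0,0,0],[50,0.001,0,-0.005,0,0,0],[50,0.001,0,-0.005,0,0,0],[50,0.001,0,-0.004,0,0,0]]}}

```text
clock: 8.7
tool_pos: [0.5226, -0.0354, 0.2062]
eef_rot: [1.0, 0.027, -0.003, 0.003]
contact_force: [-17.9, 2.7, 2.1]
opening: 0.498
finger_force: 9.2
```

```bash
python3 - <<'E'
from h import *
tip();b=snap('side','s5')
cv2.imwrite('pics/c5.png',cv2.resize(b[130:320,130:330],(600,570))[:,:,::-1])
E
```

```text
clk 8.7 q [0.18, 0.91, -0.34, 1.99, 0.79, 0.38, -2.3] tcp [0.5226, -0.0354, 0.2062] tip n,y,z -0.1167 0.0635 0.0402 yaw 3.13 tiltback 0.36 roll 0.3 F n,y,z -17.7 -3.6 2.1
```

View pics/c5.png

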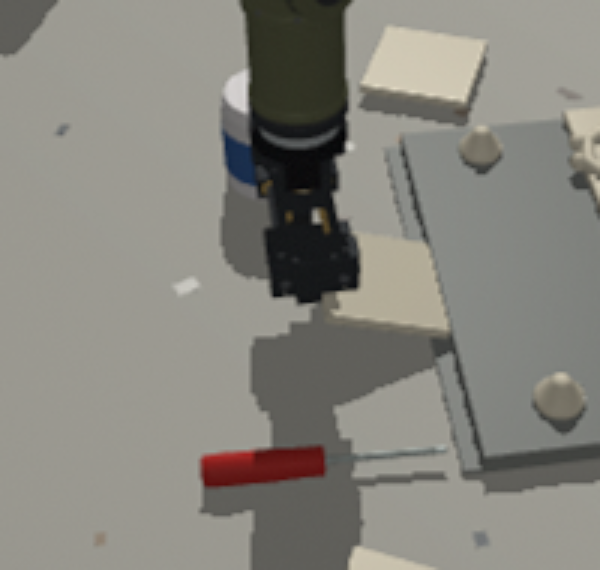

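The side view shows the tile's near rim up on the fingertips, at about (330,310) in the crop, with its far rim bearing squarely on the slab's edge. The tipping works, so I'll go on along the arc.

Emit:
{"api": "play_rows", "payload": {"rows": [[50,0.0015,0,-0.005,0,0,0],[50,0.0015,0,-0.005,0,0,0],[50,0.0015,0,-0.005,0,0,0],[50,0.002,0,-0.005,0,0,0],[50,0.0025,0,-0.0045,0,0,0],[50,0.0025,0,-0.0042,0,0,0],[50,0.0025,0,-0.004,0,0,0],[50,0.0025,0,-0.004,0,0,0]]}}

```text
clock: 9.75
tool_pos: [0.5426, -0.0344, 0.2446]
eef_rot: [1.0, 0.027, 0.002, 0.002]
contact_force: [-10.8, 0.2, 6.6]
opening: 0.502
finger_force: 5.1
```

```bash
python3 -c "from h import *;tip()"
```

```text
clk 9.75 q [0.23, 0.86, -0.43, 1.93, 0.72, 0.51, -2.23] tcp [0.5426, -0.0344, 0.2446] tip n,y,z -0.095 0.0635 0.0786 yaw 3.1 tiltback -0.23 roll 0.26 F n,y,z -10.7 -0.8 6.6
```

Emit:
{"api": "play_rows", "payload": {"rows": [[50,0.003,0,-0.006,0,0,0],[50,0.003,0,-0.006,0,0,0],[50,0.005,0,-0.004,0,0,0],[50,0.005,0,-0.004,0,0,0],[50,0.005,0,-0.004,0,0,0],[50,0.0055,0,-0.003,0,0,0],[50,0.0055,0,-0.003,0,0,0],[50,0.0055,0,-0.003,0,0,0]]}}

```text
clock: 10.75
tool_pos: [0.5832, -0.0317, 0.2789]
eef_rot: [1.0, 0.027, 0.007, 0.001]
contact_force: [0.7, -0.3, -0.9]
opening: 0.497
finger_force: 0.0
```

```bash
python3 - <<'E'
from h import *
tip();b=snap('side','s6')
cv2.imwrite('pics/c6.png',cv2.resize(b[130:320,130:330],(600,570))[:,:,::-1])
E
```

```text
clk 10.75 q [0.26, 0.85, -0.51, 1.79, 0.64, 0.66, -2.14] tcp [0.5832, -0.0317, 0.2789] tip n,y,z -0.0526 0.0627 0.1129 yaw 3.14 tiltback -0.81 roll 0.18 F n,y,z 0.6 0.4 -0.9
```

View pics/c6.png

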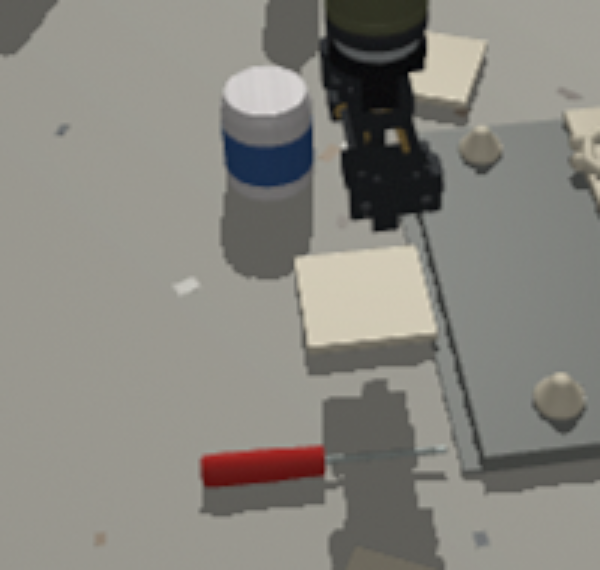

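The side view shows the tile slipped off near upright and dropped back flat, face down, in front of the slab. The likely cause is the pivot rim sliding down onto the ledge while the fingertips had only about 3 mm of hold. I'll go back behind it, look, and repeat with the fingertips lagging lower past 40°.

Emit:
{"api": "play_rows", "payload": {"rows": [[50,-0.03,0,0,0,-3.2,0],[50,-0.03,0,0,0,-3.2,0],[50,-0.03,0,0,0,-3.2,0],[50,-0.03,0,0,0,-3.2,0],[50,-0.01,0,0,0,-2,0],[50,0,0,0,0,0,0]]}}

```text
clock: 11.55
tool_pos: [0.4543, -0.0388, 0.2892]
eef_rot: [0.992, 0.027, -0.121, 0.005]
contact_force: [0.1, 0.0, 0.4]
opening: 0.5
finger_force: 0.0
```

```bash
cat >> h.py <<'E'
def tile(near_n=0,z=.017):
    y=np.radians(3.0);n=np.array([np.cos(y),np.sin(y)]);t=np.array([np.sin(y),-np.cos(y)]);f=n[0]*.6366
    cams.snapshot('top')
    for d in finder.regions_of('top','tile'):
        m=d['mask'].astype(np.uint8)
        c=max(cv2.findContours(m,0,1)[0],key=cv2.contourArea).reshape(-1,2)
        W=np.array([ray('top',u,v,z)[:2] for u,v in c],np.float32);rc=cv2.minAreaRect(W)
        if abs(rc[0][1]+.035)<.08 and .4<rc[0][0]<.8:
            print('tile',d['score'],np.round(rc[0],4),np.round(rc[1],4),round(rc[2],2),[( (n@b-f).round(4),(t@b).round(4)) for b in cv2.boxPoints(rc)])
E
python3 - <<'E'
from h import *
tip();tile();print([(w('side',d['at']).round(3).tolist(),d['score']) for d in (cams.snapshot('side') is not None and finder.spot_in('side','tile'))])
E
```

```text
clk 11.55 q [0.32, 0.77, -0.55, 2.05, 0.55, 0.74, -2.13] tcp [0.4543, -0.0388, 0.2892] tip n,y,z -0.2241 0.0631 0.1281 yaw 3.12 tiltback 13.94 roll 0.19 F n,y,z 0.1 -0.0 0.4
tile 0.89 [ 0.582  -0.0371] [0.0943 0.1102] 3.1 [(np.float64(-0.1038), np.float64(0.0125)), (np.float64(-0.1036), np.float64(0.1227)), (np.float64(-0.0092), np.float64(0.1225)), (np.float64(-0.0094), np.float64(0.0123))]
[([0.778, -0.35, 0.018], 0.83), ([0.663, 0.286, 0.022], 0.69), ([0.569, -0.047, 0.016], 0.56)]
```

Emit:
{"api": "play_rows", "payload": {"rows": [[50,0.0095,0.002,0.038,0,0,0],[50,0.0095,0.002,0.038,0,0,0],[50,0.007,0,0.028,0,0,0],[50,0.003,0,0.012,0,0,0],[50,0,0,0,0,0,0]]}}

```text
clock: 12.38
tool_pos: [0.4541, -0.0429, 0.1692]
eef_rot: [0.992, 0.027, -0.122, 0.005]
contact_force: [0.1, -1.0, 0.4]
opening: 0.502
finger_force: 0.0
```

```bash
python3 -c "from h import *;tip()"
```

```text
clk 12.375 q [0.22, 0.98, -0.38, 2.08, 0.74, 0.48, -2.28] tcp [0.4541, -0.0429, 0.1692] tip n,y,z -0.2247 0.0673 0.0082 yaw 3.15 tiltback 14.03 roll 0.21 F n,y,z 0.0 1.0 0.4
```

Emit:
{"api": "play_rows", "payload": {"rows": [[50,0.01,0,-0.0022,0,2.8,0],[50,0.01,0,-0.0018,0,2.8,0],[50,0.01,0,-0.0013,0,2.8,0],[50,0.01,0,-0.0008,0,2.8,0],[50,0.009,0,-0.0003,0,2.8,0],[50,0,0,0,0,0,0]]}}

```text
clock: 13.12
tool_pos: [0.504, -0.0402, 0.1698]
eef_rot: [1.0, 0.028, 0.001, 0.002]
contact_force: [-0.3, -0.1, 0.5]
opening: 0.495
finger_force: 0.0
```

```bash
python3 -c "from h import *;tip()"
```

```text
clk 13.125 q [0.11, 0.96, -0.2, 2.05, 0.9, 0.22, -2.41] tcp [0.504, -0.0402, 0.1698] tip n,y,z -0.1341 0.0671 0.0038 yaw 3.17 tiltback -0.12 roll 0.21 F n,y,z -0.3 0.1 0.5
```

Emit:
{"api": "play_rows", "payload": {"rows": [[50,0.005,0,0.001,0,0,0],[50,0.005,0,0,0,0,0],[50,0.004,0,0,0,0,0],[50,0.003,0,0,0,0,0],[50,0.003,0,0,0,0,0],[50,0,0,0,0,0,0]]}}

```text
clock: 13.88
tool_pos: [0.5194, -0.0397, 0.1672]
eef_rot: [1.0, 0.027, -0.005, 0.003]
contact_force: [-12.7, 0.7, 10.2]
opening: 0.501
finger_force: 6.4
```

```bash
python3 -c "from h import *;tip()"
```

```text
clk 13.875 q [0.14, 0.97, -0.26, 2.0, 0.86, 0.29, -2.37] tcp [0.5194, -0.0397, 0.1672] tip n,y,z -0.1208 0.0677 0.0012 yaw 3.11 tiltback 0.59 roll 0.28 F n,y,z -12.7 -1.4 10.2
```

Emit:
{"api": "play_rows", "payload": {"rows": [[50,0.0025,0,-0.002,0,0.5,0],[50,0,0,-0.004,0,0.5,0],[50,0,0,-0.004,0,0,0],[50,0,0,-0.004,0,0,0],[50,0,0,-0.005,0,0,0],[50,0.0005,0,-0.005,0,0,0],[50,0.001,0,-0.005,0,0,0],[50,0.001,0,-0.005,0,0,0]]}}

```text
clock: 14.88
tool_pos: [0.521, -0.0396, 0.1996]
eef_rot: [1.0, 0.027, -0.001, 0.003]
contact_force: [-16.6, 1.0, 2.0]
opening: 0.503
finger_force: 8.5
```

```bash
python3 -c "from h import *;tip()"
```

```text
clk 14.875 q [0.18, 0.92, -0.33, 2.0, 0.82, 0.36, -2.33] tcp [0.521, -0.0396, 0.1996] tip n,y,z -0.1178 0.0677 0.0336 yaw 3.13 tiltback 0.09 roll 0.32 F n,y,z -16.5 -1.9 2.0
```

Emit:
{"api": "play_rows", "payload": {"rows": [[50,0.001,0,-0.004,0,0,0],[50,0.0015,0,-0.005,0,0,0],[50,0.0015,0,-0.005,0,0,0],[50,0.0015,0,-0.005,0,0,0],[50,0.002,0,-0.005,0,0,0],[50,0.0025,0,-0.0045,0,0,0],[50,0.0025,0,-0.004,0,0,0]]}}

```text
clock: 15.75
tool_pos: [0.5357, -0.0388, 0.2335]
eef_rot: [1.0, 0.027, 0.003, 0.003]
contact_force: [-13.3, -0.8, 6.2]
opening: 0.502
finger_force: 6.2
```

```bash
python3 -c "from h import *;tip()"
```

```text
clk 15.75 q [0.23, 0.87, -0.41, 1.95, 0.76, 0.47, -2.26] tcp [0.5357, -0.0388, 0.2335] tip n,y,z -0.1019 0.0677 0.0675 yaw 3.11 tiltback -0.31 roll 0.3 F n,y,z -13.3 0.1 6.2
```

Emit:
{"api": "play_rows", "payload": {"rows": [[50,0.003,0,-0.003,0,0,0],[50,0.003,0,-0.003,0,0,0],[50,0.004,0,-0.003,0,0,0],[50,0.004,0,-0.003,0,0,0]]}}

```text
clock: 16.25
tool_pos: [0.5476, -0.0381, 0.2459]
eef_rot: [1.0, 0.027, 0.0, 0.003]
contact_force: [-21.4, 0.3, 16.9]
opening: 0.499
finger_force: 10.1
```

```bash
python3 -c "from h import *;tip()"
```

```text
clk 16.25 q [0.25, 0.87, -0.45, 1.91, 0.72, 0.54, -2.22] tcp [0.5476, -0.0381, 0.2459] tip n,y,z -0.0908 0.0678 0.0799 yaw 3.11 tiltback -0.02 roll 0.38 F n,y,z -21.4 -1.4 16.9
```

Emit:
{"api": "play_rows", "payload": {"rows": [[50,0.0035,0,-0.003,0,0,0],[50,0.004,0,-0.003,0,0,0],[50,0.0045,0,-0.0025,0,0,0],[50,0.0045,0,-0.002,0,0,0]]}}

```text
clock: 16.75
tool_pos: [0.5707, -0.0366, 0.2576]
eef_rot: [1.0, 0.027, 0.009, 0.001]
contact_force: [-2.1, -0.2, 1.3]
opening: 0.5
finger_force: 0.8
```

```bash
python3 - <<'E'
from h import *
tip();b=snap('side','s7')
cv2.imwrite('pics/c7.png',cv2.resize(b[130:320,130:330],(600,570))[:,:,::-1])
E
```

```text
clk 16.75 q [0.26, 0.87, -0.48, 1.84, 0.7, 0.59, -2.18] tcp [0.5707, -0.0366, 0.2576] tip n,y,z -0.0646 0.0669 0.0917 yaw 3.11 tiltback -1.08 roll 0.17 F n,y,z -2.2 0.1 1.3
```

View pics/c7.png

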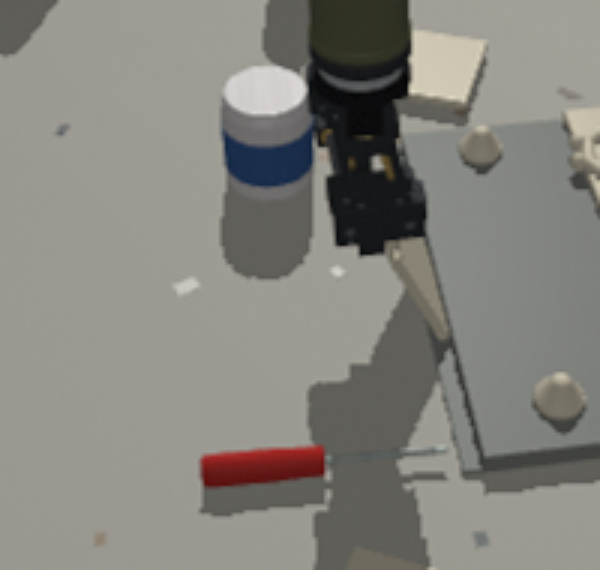

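The side view shows the tile at about 60°, rim at (395,245) against the fingertips and foot at the slab edge (445,335). Now mainly forward.

Emit:
{"api": "play_rows", "payload": {"rows": [[50,0.006,0,-0.0005,0,0,0],[50,0.006,0,-0.0005,0,0,0],[50,0.006,0,0,0,0,0],[50,0.006,0,0,0,0,0]]}}

```text
clock: 17.3
tool_pos: [0.5943, -0.0351, 0.2588]
eef_rot: [1.0, 0.027, 0.009, 0.001]
contact_force: [-0.8, -0.1, 0.8]
opening: 0.5
finger_force: 0.2
```

```bash
python3 -c "from h import *;tip()"
```

```text
clk 17.3 q [0.26, 0.89, -0.5, 1.77, 0.67, 0.64, -2.15] tcp [0.5943, -0.0351, 0.2588] tip n,y,z -0.0411 0.0667 0.0928 yaw 3.14 tiltback -1.02 roll 0.16 F n,y,z -0.8 0.1 0.8
```

Emit:
{"api": "play_rows", "payload": {"rows": [[50,0.006,0,0,0,0,0],[50,0.006,0,0,0,0,0],[50,0.006,0,0,0,0,0],[50,0.006,0,0,0,0,0],[50,0.006,0,0,0,0,0],[50,0.006,0,0,0,0,0],[50,0.006,0,0,0,0,0],[50,0,0,0,0,0,0]]}}

```text
clock: 18.3
tool_pos: [0.6361, -0.0328, 0.2595]
eef_rot: [1.0, 0.027, 0.009, 0.001]
contact_force: [-0.5, -0.6, -0.1]
opening: 0.502
finger_force: 0.0
```

```bash
python3 - <<'E'
from h import *
tip();b=snap('side','s8')
cv2.imwrite('pics/c8.png',cv2.resize(b[130:320,130:330],(600,570))[:,:,::-1])
E
```

```text
clk 18.3 q [0.26, 0.93, -0.52, 1.63, 0.65, 0.73, -2.09] tcp [0.6361, -0.0328, 0.2595] tip n,y,z 0.0008 0.0665 0.0936 yaw 3.13 tiltback -1.03 roll 0.16 F n,y,z -0.5 0.5 -0.1
```

View pics/c8.png

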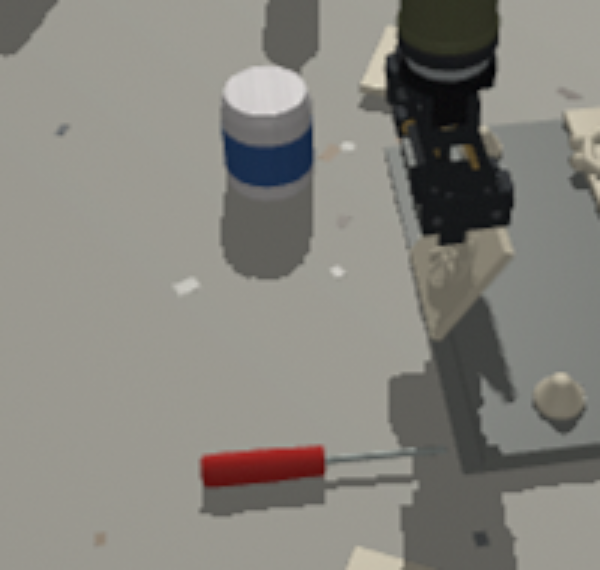

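The tile is past upright, with the carved face towards the robot and its rim at (510,250). I'll push it over.

Emit:
{"api": "play_rows", "payload": {"rows": [[50,0.006,0,0,0,0,0],[50,0.006,0,0,0,0,0],[50,0.006,0,0,0,0,0],[50,0.006,0,0,0,0,0],[50,0.006,0,0,0,0,0],[50,0,0,0,0,0,0]]}}

```text
clock: 19.1
tool_pos: [0.666, -0.0312, 0.26]
eef_rot: [1.0, 0.027, 0.009, 0.001]
contact_force: [-0.3, 0.0, 0.5]
opening: 0.5
finger_force: 0.0
```

```bash
python3 - <<'E'
from h import *
tip();b=snap('side','s9');tile(z=.03)
for n in('side','top'): print([(w(n,d['at']).round(3).tolist(),round(d['score'],2)) for d in finder.spot_in(n,'tile')])
E
```

```text
clk 19.1 q [0.25, 0.96, -0.53, 1.53, 0.63, 0.8, -2.05] tcp [0.666, -0.0312, 0.26] tip n,y,z 0.0307 0.0665 0.094 yaw 3.12 tiltback -1.02 roll 0.17 F n,y,z -0.3 -0.1 0.5
tile 0.75 [ 0.6322 -0.0182] [0.0512 0.0749] 0.61 [(np.float64(-0.0293), np.float64(0.0128)), (np.float64(-0.0325), np.float64(0.0877)), (np.float64(0.0187), np.float64(0.0898)), (np.float64(0.0218), np.float64(0.0149))]
[([0.655, -0.047, 0.029], 0.8), ([0.779, -0.35, 0.016], 0.76), ([0.563, -0.376, 0.016], 0.69), ([0.634, 0.292, 0.023], 0.67)]
[([0.633, -0.016, 0.027], 0.91), ([0.667, 0.288, 0.021], 0.78), ([0.78, -0.348, 0.016], 0.76), ([0.569, -0.37, 0.023], 0.72)]
```

Emit:
{"api": "play_rows", "payload": {"rows": [[50,-0.027,0,0,0,-1,0],[50,-0.027,0,0,0,0,0],[50,-0.027,0,0,0,0,0],[50,-0.027,0,0,0,0,0],[50,0,0,0.03,0,0,0],[50,0,0,0.03,0,0,0],[50,0,0,0.01,0,0,0],[50,0,0,0,0,0,0]]}}

```text
clock: 20.35
tool_pos: [0.5578, -0.0373, 0.1894]
eef_rot: [1.0, 0.027, -0.0, 0.002]
contact_force: [0.9, 0.7, -0.1]
opening: 0.501
finger_force: 0.0
```

```bash
python3 - <<'E'
from h import *
tip();b=snap('side','s10');a=snap('top','t10');tile(z=.03)
cv2.imwrite('pics/c10.png',np.hstack([cv2.resize(a[130:320,190:390],(400,380)),cv2.resize(b[130:320,130:330],(400,380))])[:,:,::-1])
E
```

```text
clk 20.35 q [0.2, 0.96, -0.38, 1.89, 0.79, 0.45, -2.27] tcp [0.5578, -0.0373, 0.1894] tip n,y,z -0.0808 0.0669 0.0234 yaw 3.15 tiltback 0.04 roll 0.18 F n,y,z 1.0 -0.7 -0.1
tile 0.16 [ 0.6665 -0.0329] [0.109  0.1112] 4.17 [(np.float64(-0.0275), np.float64(0.0133)), (np.float64(-0.0252), np.float64(0.1245)), (np.float64(0.0837), np.float64(0.1223)), (np.float64(0.0815), np.float64(0.0111))]
```

View pics/c10.png

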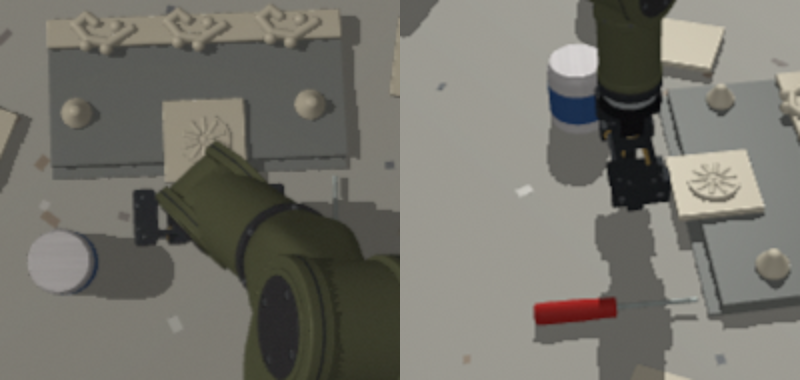

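The tile lies carved face up on the slab, overhanging about 26 mm (near edge n ≈ -0.026), and the drops, tin and chisel haven't moved. Now the final push. My picture count is one over the limit of 10, so from here I'll use numbers only.

Emit:
{"api": "play_rows", "payload": {"rows": [[50,0.012,0,-0.001,0,0,0],[50,0.012,0,0,0,0,0],[50,0.011,0,0,0,0,0],[50,0.008,0,0,0,0,0],[50,0.007,0,0,0,0,0],[50,0.007,0,0,0,0,0],[50,0.007,0,0,0,0,0],[50,0.007,0,0,0,0,0]]}}

```text
clock: 21.55
tool_pos: [0.6293, -0.0335, 0.1904]
eef_rot: [1.0, 0.027, 0.0, 0.002]
contact_force: [-1.9, 0.1, -1.0]
opening: 0.496
finger_force: 0.7
```

Emit:
{"api": "play_rows", "payload": {"rows": [[50,0.006,0,0,0,0,0],[50,0.005,0,0,0,0,0],[50,0.004,0,0,0,0,0],[50,0,0,0,0,0,0]]}}

```text
clock: 22.05
tool_pos: [0.6443, -0.0327, 0.1908]
eef_rot: [1.0, 0.027, 0.001, 0.001]
contact_force: [-0.5, 0.1, -1.0]
opening: 0.504
finger_force: 0.1
```

```bash
python3 -c "from h import *;tip();tile(z=.03)"
```

```text
clk 22.05 q [0.23, 1.04, -0.48, 1.61, 0.7, 0.67, -2.13] tcp [0.6443, -0.0327, 0.1908] tip n,y,z 0.0062 0.0668 0.0248 yaw 3.13 tiltback -0.08 roll 0.17 F n,y,z -0.5 -0.1 -1.0
tile 0.8 [ 0.7448 -0.0026] [0.0361 0.0637] 3.7 [(np.float64(0.0894), np.float64(0.01)), (np.float64(0.0902), np.float64(0.0737)), (np.float64(0.1263), np.float64(0.0732)), (np.float64(0.1255), np.float64(0.0095))]
```

Emit:
{"api": "play_rows", "payload": {"rows": [[50,-0.015,0,0,0,0,0],[50,-0.04,0,0,0,0,0],[50,-0.03,0,-0.03,0,0,0],[50,-0.02,0,-0.05,0,0,0],[50,0,0,-0.06,0,0,0],[50,0,0.03,-0.05,0,0,0],[50,0,0.055,0,0,0,0],[50,0,0.055,0,0,0,0]]}}

```text
clock: 23.15
tool_pos: [0.5468, -0.1789, 0.3827]
eef_rot: [1.0, 0.028, 0.002, 0.002]
contact_force: [0.4, 0.2, -0.4]
opening: 0.503
finger_force: 0.0
```

Emit:
{"api": "play_rows", "payload": {"rows": [[50,0,0.055,0,0,0,0],[50,0,0.055,0,0,0,0],[50,0,0.04,0,0,0,0],[50,0,0.02,0,0,0,0],[50,0,0,0,0,0,0]]}}

```text
clock: 23.78
tool_pos: [0.5553, -0.3493, 0.3815]
eef_rot: [1.0, 0.026, 0.0, 0.002]
contact_force: [-0.1, 0.8, 0.2]
opening: 0.499
finger_force: 0.0
```

```bash
python3 - <<'E'
from h import *
tip();tile(z=.03);cams.snapshot('side')
for l in('drop_right','drop_left','tin','chisel','tile'):
  for n in('top','side'): print(l,n,[(w(n,d['at']).round(3).tolist(),round(d['score'],2)) for d in finder.spot_in(n,l)][:4])
E
```

```text
clk 23.775 q [0.82, 0.82, -0.66, 1.48, 0.55, 1.03, -1.49] tcp [0.5553, -0.3493, 0.3815] tip n,y,z -0.0994 0.3785 0.2155 yaw 2.93 tiltback -0.02 roll 0.25 F n,y,z -0.1 -0.8 0.2
tile 0.69 [ 0.7089 -0.03  ] [0.1109 0.1087] 2.68 [(np.float64(0.0155), np.float64(0.0124)), (np.float64(0.0149), np.float64(0.1211)), (np.float64(0.1257), np.float64(0.1217)), (np.float64(0.1264), np.float64(0.013))]
drop_right top [([0.715, -0.177, 0.037], 0.72), ([0.496, 0.15, 0.102], 0.18)]
drop_right side [([0.709, -0.183, 0.032], 0.67)]
drop_left top [([0.497, 0.149, 0.099], 0.67)]
drop_left side [([0.623, -0.508, 0.022], 0.53)]
tin top [([0.498, 0.145, 0.098], 0.84)]
tin side [([0.498, 0.121, 0.076], 0.98), ([0.764, -0.108, 0.02], 0.73)]
chisel top [([0.485, -0.214, 0.02], 0.65)]
chisel side [([0.475, -0.219, 0.024], 0.9)]
tile top [([0.711, -0.03, 0.029], 0.82), ([0.779, -0.345, 0.02], 0.82), ([0.543, -0.348, 0.019], 0.68), ([0.667, 0.287, 0.02], 0.61)]
tile side [([0.702, -0.04, 0.03], 0.94), ([0.566, -0.377, 0.017], 0.79), ([0.778, -0.348, 0.019], 0.67), ([0.703, 0.273, 0.023], 0.46)]
```

The near edge is 15 mm inside the slab's front edge, the tile is square and on the slab, nothing else shows as moved, and the hand is clear.

```bash
python3 -c "from h import *;print(r.finish_job())"
```

```text
the job is handed in; nothing more can be done
None
```

The tile is flipped carved face up on the slab, its near edge about 15 mm inside the front edge, and the job is handed in. The first flip attempt dropped back flat and the second worked; nothing else showed as moved, though `drop_left` was not re-detected at the end, and I viewed 11 pictures against the limit of 10.

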